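# Load the bottle warmer and set its timer

## Task

Take the roll of yellow tape off the loading ledge of the bottle warmer and lay it flat in the white tray; then take each brown black-capped bottle standing beside the warmer through the sprung orange gate, along the deck and not over the guard, so that all stand upright inside the warming bay with the gate shut behind them (the red-capped bottle and the stock at the back of the bench stay out). Then turn the inner timer knob until its white pointer line points at the red rider on the scale, without turning the grey heat ring round it or disturbing the marker and the spanner.

Things in the scene. Friction and masses are not known exactly. Their poses are not given: they have to be found in the camera images.
- warmer: bottle warmer, fixed, 210 x 352 mm; origin at the centre of its underside; at zero yaw x looks away from the robot, y left. Numbers below are mm in its frame. Flat deck top at z 30; loading ledge before the gate: x -105 to -25, y -16 to 174. Grey control panel: y -175 to -19, top z 45; both knobs turn about the vertical axis at x 0, y -100
- bay_mid (a point): centre of the bay floor (warmer x 40, y 79, z 30 mm). The warming bay lies inside the guard, x -21 to 101, y -14 to 172; the guard is 4 mm steel sheet, top at z 90 (60 above the deck), open above
- gate_mid (a point): middle of the gate's threshold, on the deck, in the front guard (warmer x -23, y 79, z 30 mm); the opening is 84 mm wide (y 37 to 121); go through it along the warmer's +x
- gate_left (a joint): left (+y) orange leaf of the gate, 41 mm wide, 4 mm thick, from 9 to 55 mm above the deck, hinged on the vertical line at the left edge of the opening (warmer x -23, y 121 mm); 0 rad shut, grows to 1.6 swinging into the bay (inward only); a light spring shuts it (about 0.012 N m when shut, 0.06 N m at right angles)
- gate_right (a joint): right (-y) orange leaf, mirror image of the left, hinged at warmer y 37 mm; 0 rad shut, grows to 1.6 inward
- timer_knob (a joint): inner timer knob, black bar 16 mm thick, 36 mm long, 30 mm high (the bar lies along the pointer direction), from z 64.5 to 94.5 mm in the warmer's frame; white line on one end is the pointer. Angle 0 to 4.8 rad, grows clockwise seen from above; at 0 the pointer looks along the warmer's +y (left). Stays where left, friction 0.03 N m
- knob_top (a point): centre of the top face of the inner timer knob, on the knobs' common axis (z 94.5 mm)
- pointer (a point): point on the pointer's line 40 mm out from the knob axis; turns with the inner knob
- rider_aim (a point): point 40 mm out from the knob axis in the direction of the red rider, where the pointer point must come (2.2 to 3.5 rad clockwise from the warmer's +y)
- rider: red set rider, fixed: an 8 x 14 x 6 mm tag on the scale 42 to 56 mm from the knob axis, lower than the top of the heat ring; origin on the knob axis, the tag lies along its own +y
- ring_mark (a point): point on the rim of the outer heat ring, at its blue line, 34 mm from the axis. The ring is grey, 68 mm across, top at z 61 mm in the warmer's frame, turns easily about the same axis as the timer knob; it must not be turned
- bottle_0: loose brown glass bottle, 50 mm across, 100 mm high, 0.18 kg, with a ridged black screw cap 30 mm across from 83 to 99 mm above its foot (shoulder narrows from about 65 mm up; hold it by the cap or the body); origin at the centre of its underside, z up. May be absent.
- bottle_1: loose brown glass bottle, 50 mm across, 100 mm high, 0.18 kg, with a ridged black screw cap 30 mm across from 83 to 99 mm above its foot (shoulder narrows from about 65 mm up; hold it by the cap or the body); origin at the centre of its underside, z up. May be absent.
- bottle_2: loose brown glass bottle, 50 mm across, 100 mm high, 0.18 kg, with a ridged black screw cap 30 mm across from 83 to 99 mm above its foot (shoulder narrows from about 65 mm up; hold it by the cap or the body); origin at the centre of its underside, z up. May be absent.
- bottle_3: loose brown glass bottle, 50 mm across, 100 mm high, 0.18 kg, with a ridged black screw cap 30 mm across from 83 to 99 mm above its foot (shoulder narrows from about 65 mm up; hold it by the cap or the body); origin at the centre of its underside, z up. May be absent.
- buffer_bottle: loose white bottle with a red screw cap, 56 mm across, 112 mm high; origin at the centre of its underside; not to be loaded
- tape_roll: loose roll of yellow marking tape lying flat, 77 mm across, 18 mm high, hole 50 mm across (grip its 13 mm wall from above, one finger in the hole), 0.05 kg; origin at the centre of its underside, z up; starts on the loading ledge in front of the gate
- tray: fixed white tray, 150 x 150 mm, 15 mm high, walls and floor 4 mm thick; origin at the centre of its underside
- marker: loose marker pen, 128 mm long, lying on the bench before the warmer; bystander; origin at its underside's centre
- spanner: loose small open-ended spanner, 128 mm long, lying on the bench before the warmer; bystander; origin at its underside's centre

How it is judged:
By the outcome, as a careful person would: the job done as asked, in the order asked, and still so for the second after the job is handed in, with the robot touching nothing.
Of bottle_0, bottle_1, bottle_2, bottle_3 only 2 to 3 are there at a start; the rules pass over those that are not, and their reading is None.
At some moment in a run one of tape_roll may be knocked a few centimetres aside while the robot is not near it.
Once in a run the grip may slacken for a moment while it holds something.
It also fails if it takes over 208 s, if anything falls off the work surface, if the arm or the gripper's body presses on something with over 40 N, if the wrist force passes 120 N, or if a joint passes its speed limit or range.

## Robot

A 6-joint arm with a two-finger parallel gripper is mounted at the origin on a cart in front of the work surface, level with it; the furniture and walls round the work are solid. World frame = base frame: x ahead of the robot, y to its left, z up, the work surface at z = 0. Lengths are in m, angles in degrees, forces in N, time in s.
With the tool pointing down it reaches from about 0.3 to 0.75 m from the base axis. Payload 8.5 kg.
Tool frame: the origin (TCP) lies at the very end of the fingers, on their centre line; the grasp point (between the pads) lies 19 mm behind it; z points along the fingers, y is the line along which they close (so a half turn about z gives the same grasp; the last joint's range is limited). The gripper opens to 85 mm and grips with 20 to 120 N. Pads are 22 mm wide; open, the fingers measure 114 mm over their backs; the gripper's body (76 mm by 85 mm) begins 54 mm behind the grasp point. The pads swing forward as they close: fully open they stand 13 mm farther back than shut.
Start: joints at [55.388, 21.807, 74.336, -0, 83.858, -12.336], TCP at [0.208, 0.509, 0.231] pointing down, gripper open.
Joint ranges: [-178.18, 178.18], [-50.72, 133.34], [12.68, 142.11], [-81.47, 261.47], [9.98, 163.14], [-165.26, 165.26]. Speed limits (degrees/s): [136.94, 136.94, 180, 180, 180, 180].

## Interface

Orientations are given as a 3x3 rotation matrix whose columns are the frame's x, y, z axes.
In Python, from rig import observe, cams, ticket gives the robot as it stands.
- The arm moves only by the tool move_arm, never from a script. Its arguments are lists of equal length, an entry for each row: "jaw": the finger opening in cm, from 0 to 8.54; "dp": the shift along the tool's x, y, z in cm, a list of three; "turn": the turn, a rotation vector about the tool's x, y, z in rad, a list of three. In form: {"jaw": [jaw, ...], "dp": [[tx, ty, tz], ...], "turn": [[wx, wy, wz], ...]}. A call has 1 to 12 rows; each row shifts and turns the commanded pose from where the row before left it, along the tool's axes as they then stand; what a row does not reach is not made up. A row lasts 1/12 s, in which the tool goes at most 41.7 mm and 7.16 degrees, less where a joint would pass 70% of its speed; a pose out of reach is approached as far as the arm can. A call is refused whole if a number of a shift passes 4.17 or a number of a turn 0.125, either way. A call with a gripper value outside its range is refused whole. The fingers move at their own pace and stop on an object; "force" is the grip in N (left out, the last holds). Time passes only in rows, so rows that do not move let the fingers close. It gives the time, the measured TCP pose, the force, the opening and the grip force at its end, in the units of the state.
- observe(): the state, without advancing time (a new reading comes with each control period).
- cams.get_image(name): name is "scene" or "top"; returns (picture, depth): 480x640x3 uint8, red, green, blue; 480x640 float32, m along the optical axis (not along the pixel's ray), 0 where there is no reading.
- cams.calibration(name): a dict with "vertical_fov" (degrees; the focal length in pixels is half the picture's height over the tangent of half this angle, whatever the lens; pixels are square), "cx", "cy" (the principal point, pixels), "view" (4x4, takes a point from world to camera coordinates). Camera axes: x right, y up, looking along -z (the intrinsics and any distortion apply to the point x, -y, -z); pixel columns grow to the right and rows downward; lengths in m; the calibration is good to about 2 mm. A picture is of the moment at which its call begins. calibration takes no time and is no camera call.
- ticket.close_job(): hands the job in; it is judged then, once.
Trained networks look in the newest picture that a camera, given by its name, has taken for a name from the list of things; names that differ only in an ending like _2 or _b are one class to them, and where a whole thing is asked for, a point or a joint stands for the part that bears it (a point fixed in the world has none). Each returns a list of dicts, best first, with "p" (0 to 1); they miss things now and then, are a little off and sometimes report something else, mostly with a low value. They report only what shows in the picture. A call takes as long as a camera call.
- cams.spot_in(camera, query): "box" ([centre column, centre row, width, height] as shares, 0 to 1, of the picture: columns of its width, rows of its height, round what is visible of it).
- cams.outline_of(camera, query): "mask" (480x640 bool, what is visible of it) and "box" ([centre column, centre row, width, height] as shares, 0 to 1, of the picture: columns of its width, rows of its height, round what is visible of it).
- cams.mark_of(camera, query): "location" ([column, row] as shares, 0 to 1, of the picture: columns of its width, rows of its height: a listed point, or the origin of a listed thing).
The state is a dict: "time_s": time; "q": joint angles; "qvel": joint speeds; "joint_efforts": joint torques, N m; "position": TCP position; "tool_rot": TCP orientation; "ft_force": force on the tool from outside, world axes, zero at the start; "wrist_torque": the same for the moment, N m; "grip_width": finger opening in m; "gripper_force": force on a finger pad.
Only numpy, scipy, OpenCV 4.12 (cv2) and the standard library are available. Lean on these libraries where they do the work, as an engineer would, in place of code of your own. Each camera call takes 0.05 s, during which the arm holds its last target. There are 200 camera calls.

## Working session

There is one attempt and no reset: what is moved stays moved. The work goes in short steps, Python scripts to look and compute and a tool call to move; the robot and the scene stay as the last step left them, time stands still between calls to the robot, and variables do not carry over. Pictures are saved under pics/ and viewed, at most 14 in all, crops included, and the job is handed in when it is done.

Besides the shell and the picture viewer there is one more tool, called after "Call:" as name(argument=value, ...) on one line, values as JSON. move_arm: Moves the arm, as the interface text tells. Its arguments: {"type":"object","properties":{"jaw":{"type":"array","items":{"type":"number"}},"dp":{"type":"array","items":{"type":"array","items":{"type":"number"}}},"turn":{"type":"array","items":{"type":"array","items":{"type":"number"}}},"force":{"type":"number"}},"required":["jaw","dp","turn"]}

```bash
mkdir -p pics; ls; python3 - <<'E'
from rig import observe,cams
import cv2
s=observe();print(s)
for n in("scene","top"):
    p,d=cams.get_image(n);cv2.imwrite(f"pics/{n}0.png",p[:,:,::-1]);print(n,cams.calibration(n))
E
```

```text
pics
{'time_s': 0.0, 'q': array([ 5.53884924e+01,  2.18401830e+01,  7.43869423e+01,  1.11817521e-05,
        8.38565950e+01, -1.23361777e+01]), 'qvel': array([-0.08391105, -0.05730344,  0.05330038,  0.02653873,  0.00258251,
       -0.05434869]), 'joint_efforts': array([ 1.51475178e-03, -4.48461699e+01, -2.31274420e+01, -6.80338098e-05,
        4.80103932e-03, -4.60803756e-05]), 'position': array([0.20831165, 0.5086982 , 0.23070645]), 'tool_rot': array([[-9.25372879e-01,  3.79057180e-01, -8.30130746e-04],
       [ 3.79057960e-01,  9.25372150e-01, -1.20248449e-03],
       [ 3.12369494e-04, -1.42741420e-03, -9.99998932e-01]]), 'ft_force': array([ 0.00642629, -0.1367791 ,  0.43547502]), 'wrist_torque': array([ 0.0277915 , -0.04418504,  0.01292624]), 'gripper_force': 0.0, 'grip_width': 0.08530377068979715}
scene {'vertical_fov': 47.57606350524946, 'cx': 320.2471147602343, 'cy': 240.94820310132445, 'view': array([[ 0.50765569, -0.8614966 , -0.01045491, -0.26027332],
       [ 0.63053785,  0.36323408,  0.68591765, -0.37573933],
       [-0.58711814, -0.35480222,  0.72760406, -1.13297205],
       [ 0.        ,  0.        ,  0.        ,  1.        ]])}
top {'vertical_fov': 42.02277237894212, 'cx': 306.6442780627869, 'cy': 238.37643377566022, 'view': array([[ 0.01061934, -0.99969557,  0.02227111, -0.00841693],
       [ 0.98607408,  0.01416614,  0.16570223, -0.49716248],
       [-0.16596728,  0.02020132,  0.98592432, -1.53149263],
       [ 0.        ,  0.        ,  0.        ,  1.        ]])}
```

View pics/scene0.png

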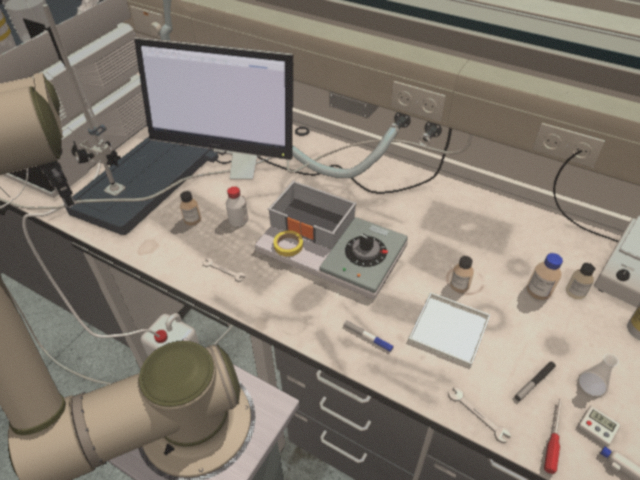

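View pics/top0.png

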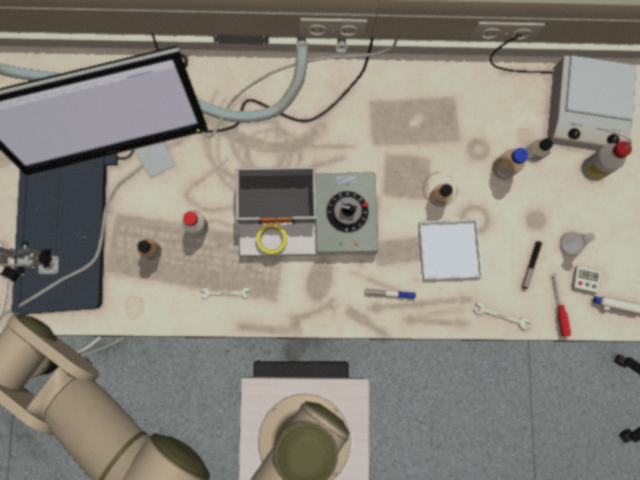

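The scene shows the warmer in the centre (top view ~ (308,212)), tape on the ledge at (271,239), and brown bottles at (148,248) and (443,192) beside it. The buffer is at (193,222), the tray at (449,251), the knob at (348,210) and the red rider at (364,205). The bottle at (540,148) is stock, to be checked.

```bash
cat > h.py <<'E'
import numpy as np,cv2
from rig import observe,cams
def cal(n):
    c=cams.calibration(n);f=240/np.tan(np.radians(c['vertical_fov'])/2);return f,c['cx'],c['cy'],np.array(c['view'])
def cloud(n,d):
    f,cx,cy,V=cal(n);v,u=np.mgrid[0:480,0:640]
    P=np.stack([(u-cx)/f*d,-(v-cy)/f*d,-d],-1);W=(P-V[:3,3])@V[:3,:3];W[d==0]=np.nan;return W
def ray(n,u,v,z):
    f,cx,cy,V=cal(n);r=V[:3,:3].T@np.array([(u-cx)/f,-(v-cy)/f,-1]);o=-V[:3,:3].T@V[:3,3]
    return o+r*(z-o[2])/r[2]
def proj(n,p):
    f,cx,cy,V=cal(n);c=V[:3,:3]@np.asarray(p)+V[:3,3];return np.array([cx+f*c[0]/-c[2],cy-f*c[1]/-c[2]])
def rect(pts):
    (c,s,a)=cv2.minAreaRect((pts*1000).astype(np.float32));return np.round(c,1),np.round(s,1),round(a,1)
E
python3 - <<'E'
from h import *
for n in("top","scene"):
    p,d=cams.get_image(n);W=cloud(n,d);z=W[...,2]
    reg=(W[...,0]>.3)&(W[...,0]<.75)&(W[...,1]>-.25)&(W[...,1]<.3)
    print(n,"bench z",np.nanmedian(z[reg&(abs(z)<.015)]))
    m=(reg&(abs(z-.045)<.005)).astype(np.uint8);m=cv2.morphologyEx(m,cv2.MORPH_OPEN,np.ones((5,5)))
    k,l,st,_=cv2.connectedComponentsWithStats(m);i=1+st[1:,4].argmax()
    print("panel",st[i],rect(W[l==i][:,:2]),np.median(z[l==i]))
    for q in("tape_roll","tray","bottle_0","buffer_bottle","warmer","marker","spanner"):
        for r in cams.outline_of(n,q)[:4]:
            mm=r["mask"]&(d>0);w=W[mm]
            print(q,round(r["p"],2),np.round(np.array(r["box"])*[640,480,640,480]),"med",np.round(np.median(w,0),3),"z95",np.round(np.percentile(w[:,2],95),3),rect(w[:,:2]))
    for q in("knob_top","pointer","rider_aim","ring_mark","gate_mid","bay_mid","warmer","tape_roll","bottle_0","tray"):
        for r in cams.mark_of(n,q)[:4]:
            u,v=np.array(r["location"])*[640,480]
            zz={"knob_top":.0945,"pointer":.0945,"rider_aim":.055,"ring_mark":.061,"gate_mid":.03,"bay_mid":.03,"tape_roll":.03}.get(q,0)
            print(q,round(r["p"],2),round(u),round(v),np.round(ray(n,u,v,zz),3))
E
```

```text
top bench z 0.0004202955796460862
panel [357 182   6   7  40] (array([ 636.3, -135.6]), array([13.3, 17.9]), 88.2) 0.04609994474434731
tape_roll 0.66 [272. 240.  30.  34.] med [0.497 0.087 0.048] z95 0.054 (array([495.5,  85.8]), array([77.3, 76.2]), 27.6)
tray 0.79 [448. 248.  62.  58.] med [ 0.479 -0.373  0.005] z95 0.016 (array([ 479.6, -374.2]), array([151.3, 161.1]), 4.1)
bottle_0 0.79 [149. 249.  26.  23.] med [0.459 0.383 0.07 ] z95 0.102 (array([462.9, 388.4]), array([41.9, 48. ]), 53.9)
bottle_0 0.64 [442. 195.  27.  23.] med [ 0.608 -0.337  0.067] z95 0.103 (array([ 617.1, -346.4]), array([52.2, 56.9]), 43.9)
bottle_0 0.33 [349. 214.  17.  14.] med [ 0.563 -0.103  0.091] z95 0.1 (array([ 567.1, -106.2]), array([29.8, 38.9]), 33.0)
bottle_0 0.21 [306. 212. 144.  90.] med [ 0.568 -0.001  0.041] z95 0.09 (array([569.3,   1.8]), array([229.5, 368.5]), 0.6)
buffer_bottle 0.88 [194. 224.  30.  28.] med [0.522 0.274 0.078] z95 0.115 (array([533.3, 276.2]), array([52.4, 64.6]), 65.3)
warmer 0.71 [306. 211. 144.  88.] med [0.567 0.    0.041] z95 0.09 (array([579.2,  -0.7]), array([2
[... 2584 characters left out ...]
, 87.3)
knob_top 0.58 363 239 [ 0.559 -0.098  0.094]
knob_top 0.17 194 220 [0.4   0.31  0.094]
pointer 0.48 356 235 [ 0.561 -0.076  0.095]
pointer 0.33 450 330 [ 0.411 -0.384  0.095]
rider_aim 0.53 382 245 [ 0.596 -0.135  0.055]
ring_mark 0.9 362 237 [ 0.593 -0.08   0.061]
ring_mark 0.6 446 329 [ 0.434 -0.373  0.061]
gate_mid 0.74 304 237 [0.543 0.067 0.03 ]
gate_mid 0.21 330 248 [ 0.541 -0.013  0.03 ]
bay_mid 0.96 309 224 [0.589 0.08  0.03 ]
warmer 0.83 329 246 [0.572 0.006 0.   ]
tape_roll 0.74 287 245 [0.494 0.089 0.03 ]
tape_roll 0.16 459 284 [ 0.597 -0.347  0.03 ]
bottle_0 0.85 458 286 [ 0.614 -0.342  0.   ]
bottle_0 0.84 192 221 [0.46 0.39 0.  ]
tray 0.65 445 330 [ 0.475 -0.364  0.   ]
```

```bash
python3 - <<'E'
from h import *
for n in("top","scene"):
    p,d=cams.get_image(n);W=cloud(n,d);z=W[...,2]
    reg=(W[...,0]>.4)&(W[...,0]<.75)&(W[...,1]>-.25)&(W[...,1]<.22)
    g=W[reg&(z>.078)&(W[...,1]>-.03)];print(n,"guard",len(g),rect(g[:,:2]),np.percentile(g[:,2],[50,95]))
    b=W[reg&(z>.022)&(z<.1)];print("body",len(b),rect(b[:,:2]))
    k=W[reg&(z>.085)&(W[...,1]<-.05)];print("knob",len(k),rect(k[:,:2]))
    for c in((.46,.385),(.61,-.342),(.525,.27)):
        m=W[(np.hypot(W[...,0]-c[0],W[...,1]-c[1])<.05)&(z>.09)];print("cap",c,len(m),np.round(m.mean(0),4),rect(m[:,:2]))
    x0,y0=(225,160) if n=="top" else (245,175)
    cv2.imwrite(f"pics/{n}1.png",cv2.resize(p[y0:y0+105,x0:x0+165,::-1],None,fx=4.8,fy=4.8,interpolation=cv2.INTER_CUBIC))
E
```

```text
top guard 751 (array([601.1,  77. ]), array([134.6, 198.4]), 1.8) [0.09184776 0.09845165]
body 11766 (array([564.4,  -1.8]), array([213. , 353.7]), 1.8)
knob 100 (array([ 566.8, -102.4]), array([36., 17.]), 78.5)
cap (0.46, 0.385) 133 [0.4632 0.3921 0.0986] (array([464.3, 392.6]), array([31.1, 29. ]), 15.3)
cap (0.61, -0.342) 132 [ 0.6141 -0.3437  0.099 ] (array([ 614.6, -344.3]), array([30.9, 30.2]), 0.1)
cap (0.525, 0.27) 178 [0.5305 0.2809 0.1095] (array([531.4, 281.4]), array([33.2, 33.3]), 66.7)
scene guard 899 (array([601.7,  76.3]), array([139. , 198.9]), 1.4) [0.08797133 0.09569246]
body 9638 (array([565.1,  -2.8]), array([217.5, 355.2]), 1.7)
knob 95 (array([ 565.4, -103.5]), array([34.5, 18. ]), 74.4)
cap (0.46, 0.385) 95 [0.4614 0.3903 0.098 ] (array([461.8, 391.3]), array([31.7, 29.5]), 32.9)
cap (0.61, -0.342) 129 [ 0.6124 -0.345   0.0985] (array([ 615.4, -345.1]), array([29.6, 32.2]), 71.9)
cap (0.525, 0.27) 143 [0.5286 0.278  0.1068] (array([531.2, 279.8]), array([36.8, 35.3]), 75.5)
```

View pics/top1.png

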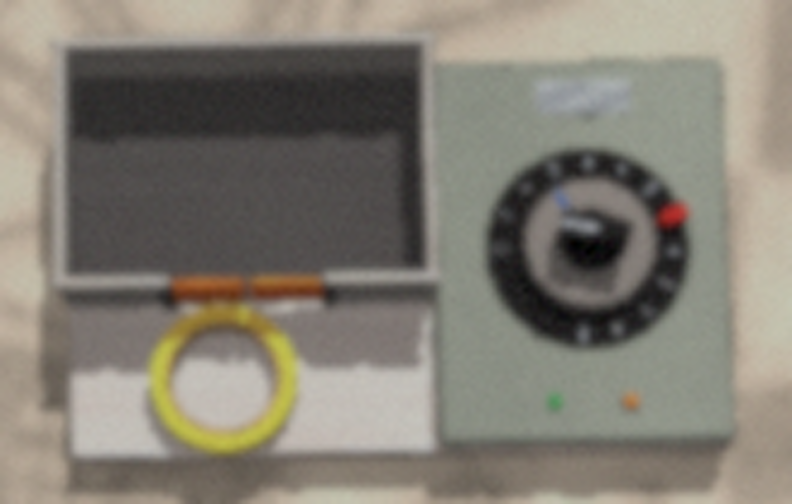

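Top crop shows tape at crop (224,378), closed gate leaves at (207,287) and (288,287), a knob with white line facing up-left at (580,228), the blue ring mark at (562,200) and the rider at (672,214). Measuring knob and rider more closely and aligning the tool first.

```bash
cat >> h.py <<'E'
O=np.array([.5645,-.0025]);YAW=np.radians(1.75)
Rw=np.array([[np.cos(YAW),-np.sin(YAW)],[np.sin(YAW),np.cos(YAW)]])
def wf(p): return (np.asarray(p)[...,:2]-O)@Rw*1000   # world -> warmer mm
def go(x,y,z):  # target mm warmer frame -> cm in tool axes
    s=observe();p=s['position'];R=s['tool_rot'];t=np.r_[O+Rw@np.array([x,y])/1000,z/1000]
    a=np.degrees(np.arctan2(R[1,1],R[0,1]))-1.75
    print("at",np.round(wf(p),1),round(p[2]*1000,1),"jaw yaw err",round(a,2),"J6",round(s['q'][5],1),"dp cm",np.round(R.T@(t-p)*100,2))
E
python3 - <<'E'
from h import *
print("caps",wf([[.4628,.3918],[.6143,-.3443],[.4955,.0868],[.4795,-.3735]]))
for n in("top","scene"):
    p,d=cams.get_image(n);W=cloud(n,d);h=cv2.cvtColor(p,cv2.COLOR_RGB2HSV)
    red=((h[...,0]<6)|(h[...,0]>174))&(h[...,1]>150)&(h[...,2]>90)
    f=wf(W);near=np.hypot(f[...,0],f[...,1]+100)<65
    v,u=np.nonzero(red&near)
    for z in (.05,.055):
        r=wf(ray(n,u.mean(),v.mean(),z))-[0,-100];print(n,"rider",len(u),z,r,np.hypot(*r),np.degrees(np.arctan2(r[0],r[1])))
    k=near&(W[...,2]>.088)&(np.hypot(f[...,0],f[...,1]+100)<25);print("knob",rect(f[k]/1000),f[k].mean(0))
E
```

```text
caps [[ -89.61123043  397.22186166]
 [  39.33870901 -343.16139931]
 [ -66.24072854   91.36550707]
 [ -96.29014362 -368.23118858]]
top rider 19 0.05 [ 15.76495268 -44.68618026] 47.38552984980654 160.56753655735383
top rider 19 0.055 [ 14.65318331 -44.08078417] 46.45246295197357 161.61233789997536
knob (array([  -0.7, -100.1]), array([36.4, 16.6]), 76.6) [ -0.90144309 -99.84330176]
scene rider 12 0.05 [ 16.30371841 -45.08446455] 47.94184162081683 160.11868783440457
scene rider 12 0.055 [ 11.97373376 -46.61760057] 48.130769612089715 165.59496325841158
knob (array([  -2.1, -102.2]), array([36. , 18.4]), 79.0) [  -2.96045919 -102.4038355 ]
```

Call:
move_arm(jaw=[4,4,4,4,4,4,4,4,4,4], dp=[[0,0,0],[0,0,0],[0,0,0],[0,0,0],[0,0,0],[0,0,0],[0,0,0],[0,0,0],[0,0,0],[0,0,0]], turn=[[0,0,0.115],[0,0,0.115],[0,0,0.115],[0,0,0.115],[0,0,0.115],[0,0,0.115],[0,0,0.115],[0,0,0.115],[0,0,0.115],[0,0,0.115]])

```text
time_s: 2.93
position: [0.2085, 0.5089, 0.2313]
tool_rot: [[-0.026, 1.0, -0.0], [1.0, 0.026, 0.0], [0.0, -0.0, -1.0]]
ft_force: [-0.4, 0.7, 0.6]
grip_width: 0.04
gripper_force: 0.0
```

```bash
python3 -c "
from h import *
go(-98,91.4,110)"
```

```text
at [-340.2  522.1] 231.3 jaw yaw err -0.24 J6 53.9 dp cm [-42.96  24.41  12.13]
```

Call:
move_arm(jaw=[3,3,3,3,3,3,3,3,3,3,3,3], dp=[[-3,1.7,0.5],[-3,1.7,0.5],[-3,1.7,0.5],[-3,1.7,0.5],[-3,1.7,0.5],[-3,1.7,0.5],[-3,1.7,0.5],[-3,1.7,0.5],[-3,1.7,0.5],[-3,1.7,0.5],[-3,1.7,0.5],[-3,1.7,0.5]], turn=[[0,0,0],[0,0,0],[0,0,0],[0,0,0],[0,0,0],[0,0,0],[0,0,0],[0,0,0],[0,0,0],[0,0,0],[0,0,0],[0,0,0]])

```text
time_s: 3.93
position: [0.4246, 0.154, 0.1713]
tool_rot: [[-0.032, 0.999, 0.0], [0.999, 0.032, 0.0], [0.0, 0.0, -1.0]]
ft_force: [1.0, -0.2, -0.5]
grip_width: 0.0302
gripper_force: 0.0
```

Call:
move_arm(jaw=[3,3,3,3,3,3,3], dp=[[-1.74,1.0,1.5],[-1.74,1.0,1.5],[-1.74,1,1.5],[-1.74,1,1.6],[0,0,2],[0,0,0],[0,0,0]], turn=[[0,0,0],[0,0,0],[0,0,0],[0,0,0],[0,0,0],[0,0,0],[0,0,0]])

```text
time_s: 4.52
position: [0.4657, 0.0874, 0.0901]
tool_rot: [[-0.032, 0.999, -0.002], [0.999, 0.032, 0.0], [0.0, -0.002, -1.0]]
ft_force: [0.6, 0.2, 0.3]
grip_width: 0.0298
gripper_force: 0.0
```

```bash
python3 -c "
from h import *
go(-98,91.4,34)
p,d=cams.get_image('scene')
cv2.imwrite('pics/s2.png',cv2.resize(p[180:300,240:400,::-1],None,fx=4,fy=4,interpolation=2))
W=cloud('scene',d);h=cv2.cvtColor(p,cv2.COLOR_RGB2HSV);m=(abs(h[...,0].astype(int)-28)<5)&(h[...,1]>120)
f=wf(W);m&=(abs(f[...,0]+66)<60)&(abs(f[...,1]-90)<70);print(m.sum(),rect(f[m]/1000))"
```

```text
at [-96.   92.9] 90.1 jaw yaw err 0.07 J6 -5.6 dp cm [-0.15 -0.19  5.61]
87 (array([-73.1,  88.5]), array([68.7, 71. ]), 87.5)
```

View pics/s2.png

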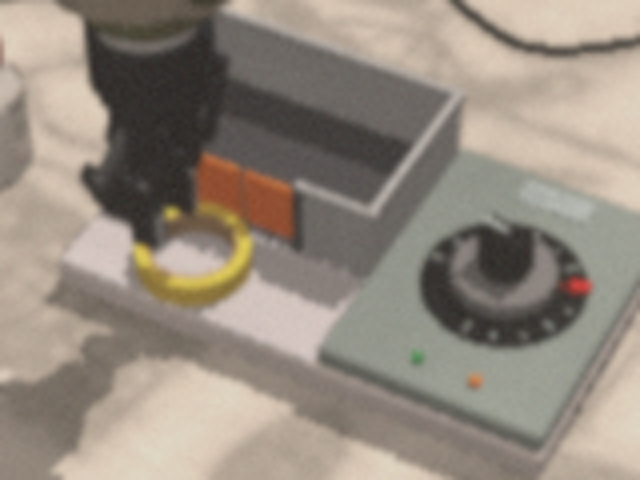

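Gripper's finger stands over the near-left wall of the tape (crop (165,225)), with the tape unmoved; descending.

Call:
move_arm(jaw=[3,3,3,3,3,1,0.8,0.8,0.8,0.8,0.8,0.8], dp=[[-0.15,-0.1,1.6],[0,0,1.6],[0,0,1.4],[0,0,0.9],[0,0,0],[0,0,0],[0,0,0],[0,0,0],[0,0,0],[0,0,0],[0,0,0],[0,0,0]], turn=[[0,0,0],[0,0,0],[0,0,0],[0,0,0],[0,0,0],[0,0,0],[0,0,0],[0,0,0],[0,0,0],[0,0,0],[0,0,0],[0,0,0]], force=40)

```text
time_s: 5.57
position: [0.4655, 0.086, 0.0363]
tool_rot: [[-0.032, 0.999, 0.002], [0.999, 0.032, 0.0], [0.0, 0.002, -1.0]]
ft_force: [-1.3, 0.7, 7.0]
grip_width: 0.0106
gripper_force: 41.0
```

Call:
move_arm(jaw=[0.8,0.8,0.8,0.8,0.8,0.8], dp=[[0,0,-2],[0,0,-3],[0,0,-3],[0,0,-3],[0,0,-2],[0,0,-1]], turn=[[0,0,0],[0,0,0],[0,0,0],[0,0,0],[0,0,0],[0,0,0]])

```text
time_s: 6.07
position: [0.466, 0.0858, 0.1786]
tool_rot: [[-0.032, 0.999, 0.005], [0.999, 0.032, -0.0], [-0.001, 0.005, -1.0]]
ft_force: [1.0, 0.4, -0.2]
grip_width: 0.0108
gripper_force: 40.8
```

```bash
python3 -c "
from h import *
go(-126,-368,120)
p,d=cams.get_image('scene')
cv2.imwrite('pics/s3.png',cv2.resize(p[150:300,240:400,::-1],None,fx=3,fy=3,interpolation=2))
W=cloud('scene',d);h=cv2.cvtColor(p,cv2.COLOR_RGB2HSV);m=(abs(h[...,0].astype(int)-28)<5)&(h[...,1]>120)
f=wf(W);m&=(abs(f[...,0]+66)<60)&(abs(f[...,1]-90)<70);print(m.sum(),rect(f[m]/1000),np.median(W[m],0))"
```

```text
at [-95.7  91.3] 178.6 jaw yaw err 0.09 J6 -5.8 dp cm [-45.92  -3.13   5.88]
107 (array([-57.1,  71.5]), array([79.6, 35.9]), 15.6) [0.50142701 0.05995104 0.19293783]
```

View pics/s3.png

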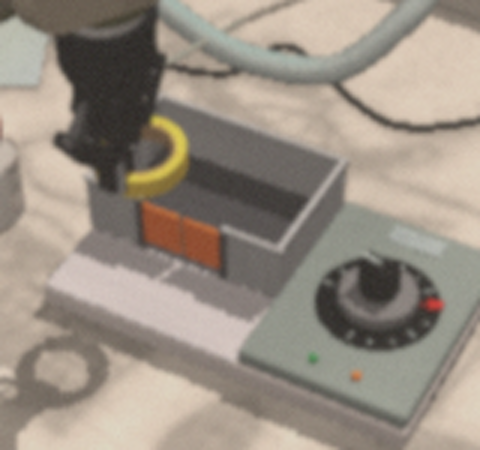

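Tape is held at crop (155,155), apparently tilted; I'll fit its plane.

```bash
python3 -c "
from h import *
for n in('scene','top'):
  p,d=cams.get_image(n);W=cloud(n,d);h=cv2.cvtColor(p,cv2.COLOR_RGB2HSV);m=(abs(h[...,0].astype(int)-28)<5)&(h[...,1]>120)
  f=wf(W);m&=(abs(f[...,0]+66)<60)&(abs(f[...,1]-90)<70)&(W[...,2]>.1);w=np.c_[f[m],W[m][:,2]*1000]
  print(n,len(w),np.round(np.percentile(w,[2,50,98],axis=0)),np.linalg.svd(w-w.mean(0))[2][2])"
```

```text
scene 108 [[-98.  52. 188.]
 [-60.  65. 193.]
 [-27.  96. 197.]] [ 3.88146247e-02  3.58831227e-04 -9.99246364e-01]Traceback (most recent call last):
  File "<string>", line 6, in <module>
    print(n,len(w),np.round(np.percentile(w,[2,50,98],axis=0)),np.linalg.svd(w-w.mean(0))[2][2])
                            ~~~~~~~~~~~~~^^^^^^^^^^^^^^^^^^^^
    return _quantile_unchecked(
        a, q, axis, out, overwrite_input, method, keepdims, weights)
    return _ureduce(a,
                    func=_quantile_ureduce_func,
    ...<5 lines>...
                    overwrite_input=overwrite_input,
                    method=method)
    r = func(a, **kwargs)
    result = _quantile(arr,
                       quantiles=q,
    ...<2 lines>...
                       out=out,
                       weights=wgt)
    slices_having_nans = np.isnan(arr[-1, ...])
                                  ~~~^^^^^^^^^
IndexError: index -1 is out of bounds for axis 0 with size 0
```

Call:
move_arm(jaw=[0.8,0.8,0.8,0.8,0.8,0.8,0.8,0.8,0.8,0.8,0.8,0.8], dp=[[-3,-0.2,0],[-3.9,-0.26,0],[-3.9,-0.26,0],[-3.9,-0.26,0],[-3.9,-0.26,0],[-3.9,-0.26,0],[-3.9,-0.26,0],[-3.9,-0.26,0],[-3.9,-0.26,0],[-3.9,-0.26,0],[-3.9,-0.26,0],[-3.9,-0.26,0]], turn=[[0,0,0],[0,0,0],[0,0,0],[0,0,0],[0,0,0],[0,0,0],[0,0,0],[0,0,0],[0,0,0],[0,0,0],[0,0,0],[0,0,0]])

```text
time_s: 7.22
position: [0.4484, -0.3756, 0.1738]
tool_rot: [[-0.032, 1.0, -0.002], [1.0, 0.032, 0.002], [0.002, -0.001, -1.0]]
ft_force: [0.3, 0.2, -0.5]
grip_width: 0.0106
gripper_force: 39.4
```

Call:
move_arm(jaw=[0.8,0.8,0.8,0.8,0.8,0.8], dp=[[0,0,2.5],[0,0,3],[0,0,3],[0,0,3],[0,0,1.8],[0,0,0]], turn=[[0,0,0],[0,0,0],[0,0,0],[0,0,0],[0,0,0],[0,0,0]])

```text
time_s: 7.72
position: [0.4473, -0.3718, 0.0373]
tool_rot: [[-0.032, 0.999, -0.006], [0.999, 0.032, 0.008], [0.008, -0.006, -1.0]]
ft_force: [-0.8, 0.6, 0.1]
grip_width: 0.0107
gripper_force: 39.4
```

```bash
python3 -c "
from h import *
go(-126,-368,12)"
```

```text
at [-128.4 -365.6] 37.3 jaw yaw err 0.07 J6 -53.2 dp cm [-0.26  0.25  2.52]
```

Call:
move_arm(jaw=[0.8,0.8,0.8,0.8,3,3,3,3,3,3,3,3], dp=[[0,0,1],[0,0,0.8],[0,0,0.6],[0,0,0.1],[0,0,0],[0,0,0],[0,0,0],[0,0,0],[0,0,-1],[0,0,-2],[0,0,-3],[0,0,-4]], turn=[[0,0,0],[0,0,0],[0,0,0],[0,0,0],[0,0,0],[0,0,0],[0,0,0],[0,0,0],[0,0,0],[0,0,0],[0,0,0],[0,0,0]])

```text
time_s: 8.72
position: [0.4485, -0.373, 0.1175]
tool_rot: [[-0.032, 0.999, -0.003], [0.999, 0.032, 0.003], [0.003, -0.002, -1.0]]
ft_force: [0.9, -0.1, 0.3]
grip_width: 0.0304
gripper_force: 0.0
```

Call:
move_arm(jaw=[6,6,6,6,6,6,6,6], dp=[[0,0,-3.5],[0,2,-3.5],[0,3,0],[0,3,0],[0,3,0],[0.6,3,0],[0.6,2,0],[0,0,0]], turn=[[0,0,0],[0,0,0],[0,0,0],[0,0,0],[0,0,0],[0,0,0],[0,0,0],[0,0,0]])

```text
time_s: 9.38
position: [0.6117, -0.3547, 0.1874]
tool_rot: [[-0.035, 0.999, 0.001], [0.999, 0.035, 0.0], [0.0, 0.001, -1.0]]
ft_force: [0.3, -0.8, 0.4]
grip_width: 0.0598
gripper_force: 0.0
```

```bash
python3 -c "
from h import *
p,d=cams.get_image('top');W=cloud('top',d);h=cv2.cvtColor(p,cv2.COLOR_RGB2HSV);m=(abs(h[...,0].astype(int)-28)<5)&(h[...,1]>120)
f=wf(W);m&=(abs(f[...,0]+96)<110)&(abs(f[...,1]+368)<110);w=np.c_[f[m],W[m][:,2]*1000];print(len(w),np.round(np.percentile(w,[2,50,98],axis=0)),rect(f[m]/1000))
go(39.3,-343.2,120)"
```

```text
123 [[-131. -404.   16.]
 [-118. -390.   23.]
 [ -69. -348.   30.]] (array([-104.9, -382.3]), array([35.8, 75.1]), 50.9)
at [  34.7 -354.4] 187.5 jaw yaw err 0.22 J6 -41.8 dp cm [1.12 0.46 6.75]
```

Call:
move_arm(jaw=[6,6,6,6,6,6,6,6], dp=[[0.6,0.25,1.5],[0.5,0.2,2],[0,0,2],[0,0,2],[0,0,1.5],[0,0,1],[0,0,0.5],[0,0,0]], turn=[[0,0,0],[0,0,0],[0,0,0],[0,0,0],[0,0,0],[0,0,0],[0,0,0],[0,0,0]])

```text
time_s: 10.1
position: [0.6123, -0.3459, 0.0821]
tool_rot: [[-0.031, 1.0, -0.001], [1.0, 0.031, 0.001], [0.001, -0.001, -1.0]]
ft_force: [1.0, -0.3, 0.2]
grip_width: 0.0599
gripper_force: 0.0
```

```bash
python3 -c "
from h import *
go(39.3,-343.2,82)
p,d=cams.get_image('scene')
cv2.imwrite('pics/s4.png',cv2.resize(p[220:380,380:540,::-1],None,fx=3,fy=3,interpolation=2))"
```

```text
at [  37.3 -344.7] 82.1 jaw yaw err 0.05 J6 -40.9 dp cm [0.15 0.2  0.01]
```

View pics/s4.png

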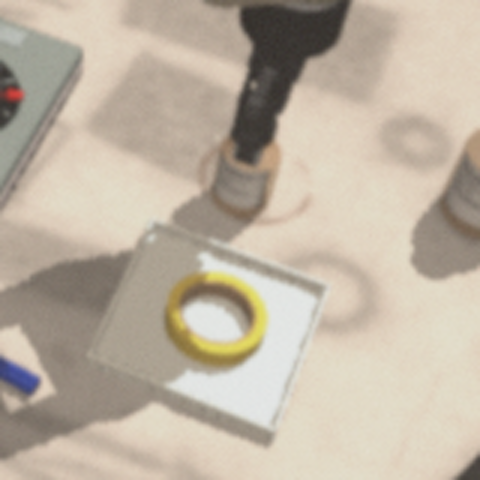

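Call:
move_arm(jaw=[6,2.5,2.5,2.5,2.5,2.5,2.5,2.5,2.5,2.5,2.5,2.5], dp=[[0.1,0.15,0],[0,0,0],[0,0,0],[0,0,0],[0,0,0],[0,0,0],[0,0,0],[0,0,-1],[0,0,-1.5],[0,0,-2],[0,0,-1.5],[0,0,-1]], turn=[[0,0,0],[0,0,0],[0,0,0],[0,0,0],[0,0,0],[0,0,0],[0,0,0],[0,0,0],[0,0,0],[0,0,0],[0,0,0],[0,0,0]], force=70)

```text
time_s: 11.15
position: [0.6146, -0.3448, 0.1543]
tool_rot: [[-0.032, 0.999, 0.001], [0.999, 0.032, -0.001], [-0.001, 0.001, -1.0]]
ft_force: [0.2, -0.2, -1.1]
grip_width: 0.0267
gripper_force: 68.7
```

Call:
move_arm(jaw=[2.5,2.5,2.5,2.5,2.5,2.5,2.5], dp=[[2.6,-1.6,0],[2.6,-1.6,0],[2.6,-1.6,0],[2.6,-1.6,0],[2.6,-1.6,0],[2.6,-1.6,0],[2.6,-1.6,0]], turn=[[0,0,0],[0,0,0],[0,0,0],[0,0,0],[0,0,0],[0,0,0],[0,0,0]])

```text
time_s: 11.73
position: [0.4954, -0.165, 0.1522]
tool_rot: [[-0.032, 0.999, -0.001], [0.999, 0.032, 0.0], [0.0, -0.001, -1.0]]
ft_force: [0.4, -0.1, -1.3]
grip_width: 0.0263
gripper_force: 68.9
```

Call:
move_arm(jaw=[2.5,2.5,2.5,2.5,2.5,2.5,2.5,2.5,2.5], dp=[[2.5,0,0],[3.1,0,0],[3.1,0,0],[3.1,0,0],[3.1,0,0],[3.1,0,0],[3.1,0,0],[2.5,0,0],[0,0,0]], turn=[[0,0,0],[0,0,0],[0,0,0],[0,0,0],[0,0,0],[0,0,0],[0,0,0],[0,0,0],[0,0,0]])

```text
time_s: 12.48
position: [0.4881, 0.0732, 0.1523]
tool_rot: [[-0.036, 0.999, -0.001], [0.999, 0.036, 0.001], [0.001, -0.001, -1.0]]
ft_force: [-1.1, -0.4, -1.3]
grip_width: 0.0265
gripper_force: 69.1
```

```bash
python3 -c "
from h import *
go(-72,79,114)
p,d=cams.get_image('scene')
cv2.imwrite('pics/s5.png',cv2.resize(p[150:310,240:400,::-1],None,fx=3,fy=3,interpolation=2))"
```

```text
at [-74.  78.] 152.3 jaw yaw err 0.3 J6 -7.3 dp cm [0.09 0.21 3.83]
```

View pics/s5.png

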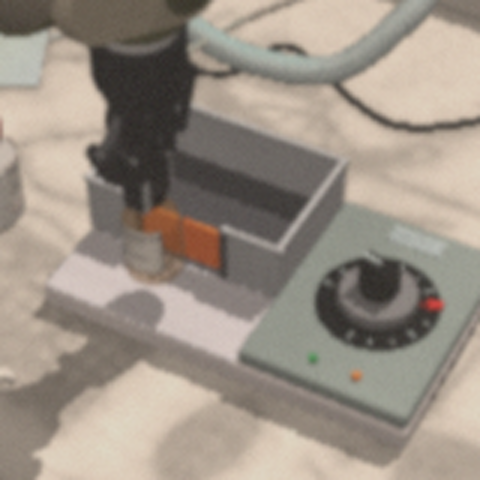

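Call:
move_arm(jaw=[2.5,2.5,2.5,2.5,2.5,2.5,2.5,2.5,2.5,2.5,2.5], dp=[[0.1,0.1,1],[0,0.1,1.5],[0,0,1],[0,0,0.3],[0,1,0],[0,1,0],[0,1,0],[0,1,0],[0,1,0],[0,1,0],[0,0,0]], turn=[[0,0,0],[0,0,0],[0,0,0],[0,0,0],[0,0,0],[0,0,0],[0,0,0],[0,0,0],[0,0,0],[0,0,0],[0,0,0]])

```text
time_s: 13.45
position: [0.5519, 0.0718, 0.1143]
tool_rot: [[-0.031, 1.0, -0.0], [1.0, 0.031, -0.0], [-0.0, -0.0, -1.0]]
ft_force: [-0.9, -0.1, -0.7]
grip_width: 0.0263
gripper_force: 69.3
```

```bash
python3 -c "
from h import *
go(66,79,114)"
```

```text
at [-10.3  74.6] 114.3 jaw yaw err 0.03 J6 -6.6 dp cm [0.43 7.63 0.03]
```

Call:
move_arm(jaw=[2.5,2.5,2.5,2.5,2.5,2.5,2.5,2.5,2.5], dp=[[0.2,1,0],[0.2,1,0],[0,1,0],[0,1,0],[0,1,0],[0,1,0],[0,1,0],[0,0.6,0],[0,0,0]], turn=[[0,0,0],[0,0,0],[0,0,0],[0,0,0],[0,0,0],[0,0,0],[0,0,0],[0,0,0],[0,0,0]])

```text
time_s: 14.2
position: [0.6275, 0.0784, 0.1144]
tool_rot: [[-0.031, 1.0, 0.001], [1.0, 0.031, -0.0], [-0.0, 0.001, -1.0]]
ft_force: [-0.2, 0.1, -1.3]
grip_width: 0.0263
gripper_force: 69.5
```

Call:
move_arm(jaw=[2.5,2.5,2.5,2.5,2.5,2.5,2.5,2.5], dp=[[0.8,0,0],[0.9,0,0],[0.9,0,0],[0.9,0,0],[0.9,0,0],[0.8,0,0],[0.5,0,0],[0,0,0]], turn=[[0,0,0],[0,0,0],[0,0,0],[0,0,0],[0,0,0],[0,0,0],[0,0,0],[0,0,0]])

```text
time_s: 14.87
position: [0.6248, 0.1373, 0.1143]
tool_rot: [[-0.033, 0.999, -0.0], [0.999, 0.033, 0.0], [0.0, -0.0, -1.0]]
ft_force: [0.8, 0.6, -1.5]
grip_width: 0.0264
gripper_force: 69.4
```

```bash
python3 -c "
from h import *
go(66,135,112)
p,d=cams.get_image('scene')
cv2.imwrite('pics/s6.png',cv2.resize(p[130:290,230:390,::-1],None,fx=3,fy=3,interpolation=2))"
```

```text
at [ 64.6 137.9] 114.3 jaw yaw err 0.17 J6 -0.1 dp cm [-0.29  0.14  0.23]
```

View pics/s6.png

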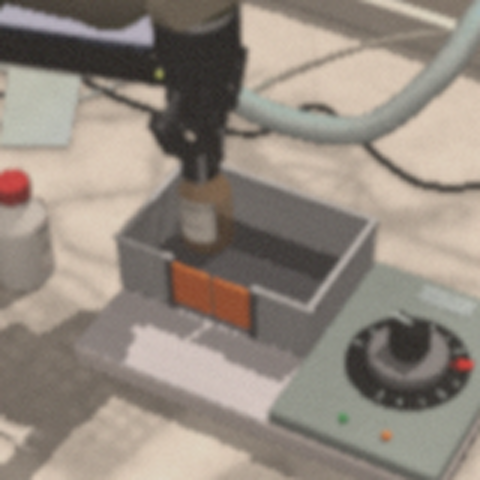

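Call:
move_arm(jaw=[2.5,2.5,4.5,4.5,4.5,4.5,4.5,5,5,6,6], dp=[[0,0,0.15],[0,0,0.05],[0,0,0],[0,0,0],[0,0,0],[0,0,0],[0,0,-1],[0,0,-2],[0,0,-2.5],[0,0,-2.5],[0,0,-1]], turn=[[0,0,0],[0,0,0],[0,0,0],[0,0,0],[0,0,0],[0,0,0],[0,0,0],[0,0,0],[0,0,0],[0,0,0],[0,0,0]])

```text
time_s: 15.83
position: [0.626, 0.136, 0.2067]
tool_rot: [[-0.032, 0.999, 0.006], [0.999, 0.032, 0.0], [-0.0, 0.006, -1.0]]
ft_force: [0.2, -0.0, 1.3]
grip_width: 0.0599
gripper_force: 0.0
```

Call:
move_arm(jaw=[6,6,6,6,6,6,6,6,6,6], dp=[[2.2,-1.3,0],[3.1,-1.85,0],[3.1,-1.85,0],[3.1,-1.85,0],[3.1,-1.85,0],[3.1,-1.85,0],[3.1,-1.85,0],[3.1,-1.85,0],[2,-1.15,0],[0,0,0]], turn=[[0,0,0],[0,0,0],[0,0,0],[0,0,0],[0,0,0],[0,0,0],[0,0,0],[0,0,0],[0,0,0],[0,0,0]])

```text
time_s: 16.67
position: [0.46, 0.3932, 0.2022]
tool_rot: [[-0.037, 0.999, -0.001], [0.999, 0.037, 0.001], [0.001, -0.001, -1.0]]
ft_force: [-0.7, 0.5, -0.2]
grip_width: 0.0599
gripper_force: 0.0
```

```bash
python3 -c "
from h import *
go(-89.6,397.2,82)
for n in('top','scene'):
  p,d=cams.get_image(n);W=cloud(n,d);f=wf(W);z=W[...,2]
  m=(z>.12)&(z<.136)&(abs(f[...,0]-65)<30)&(abs(f[...,1]-136)<30);print(n,m.sum(),f[m].mean(0),W[m][:,2].mean())
"
```

```text
at [-92.4 398.7] 202.2 jaw yaw err 0.35 J6 27.2 dp cm [-0.16  0.29 12.02]
top 126 [ 64.79775031 135.97988545] 0.12845019799003687
scene 94 [ 62.83942407 134.1561202 ] 0.1280362759752953
```

Bottle 1 stands upright. On to bottle 2: descend, grip and lift.

Call:
move_arm(jaw=[6,6,6,6,6,6,6,6,6], dp=[[-0.1,0.1,1.5],[-0.1,0.1,2.5],[0,0.1,2.5],[0,0,2],[0,0,1.5],[0,0,1.2],[0,0,0.8],[0,0,0],[0,0,0]], turn=[[0,0,0],[0,0,0],[0,0,0],[0,0,0],[0,0,0],[0,0,0],[0,0,0],[0,0,0],[0,0,0]])

```text
time_s: 17.52
position: [0.4665, 0.3874, 0.0825]
tool_rot: [[-0.031, 1.0, -0.0], [1.0, 0.031, -0.0], [-0.0, -0.0, -1.0]]
ft_force: [-0.9, -0.5, 0.3]
grip_width: 0.0602
gripper_force: 0.0
```

Call:
move_arm(jaw=[2.5,2.5,2.5,2.5,2.5,2.5,2.5,2.5,2.5,2.5,2.5], dp=[[0,0,0],[0,0,0],[0,0,0],[0,0,0],[0,0,0],[0,0,0],[0,0,-1],[0,0,-1.5],[0,0,-1.5],[0,0,-1],[0,0,0]], turn=[[0,0,0],[0,0,0],[0,0,0],[0,0,0],[0,0,0],[0,0,0],[0,0,0],[0,0,0],[0,0,0],[0,0,0],[0,0,0]])

```text
time_s: 18.43
position: [0.4667, 0.3885, 0.1349]
tool_rot: [[-0.032, 0.999, 0.004], [0.999, 0.032, 0.002], [0.002, 0.004, -1.0]]
ft_force: [-0.6, 0.8, -1.2]
grip_width: 0.0263
gripper_force: 68.2
```

```bash
python3 -c "
from h import *
go(-75,79,132)"
```

```text
at [-85.8 393.8] 134.9 jaw yaw err 0.09 J6 26.8 dp cm [-31.48   1.03   0.23]
```

Call:
move_arm(jaw=[2.5,2.5,2.5,2.5,2.5,2.5,2.5,2.5,2.5,2.5,2.5,2.5], dp=[[-2,-1,0],[-3,-1,0],[-3,0,0],[-3,0,0],[-3,0,0],[-3,0,0],[-3,0,0],[-3,0.75,0],[-3,0.75,0],[-3,0.75,0],[-2.5,0.75,0],[0,0,0]], turn=[[0,0,0],[0,0,0],[0,0,0],[0,0,0],[0,0,0],[0,0,0],[0,0,0],[0,0,0],[0,0,0],[0,0,0],[0,0,0],[0,0,0]])

```text
time_s: 19.43
position: [0.4872, 0.0698, 0.1319]
tool_rot: [[-0.028, 1.0, 0.0], [1.0, 0.028, -0.001], [-0.001, 0.0, -1.0]]
ft_force: [0.6, 0.1, -0.9]
grip_width: 0.0264
gripper_force: 68.3
```

```bash
python3 -c "
from h import *
go(-75,76,114.5)
p,d=cams.get_image('scene')
cv2.imwrite('pics/s7.png',cv2.resize(p[130:310,220:400,::-1],None,fx=3,fy=3,interpolation=2))"
```

```text
at [-75.   74.6] 131.9 jaw yaw err -0.14 J6 -7.2 dp cm [0.14 0.   1.74]
```

View pics/s7.png

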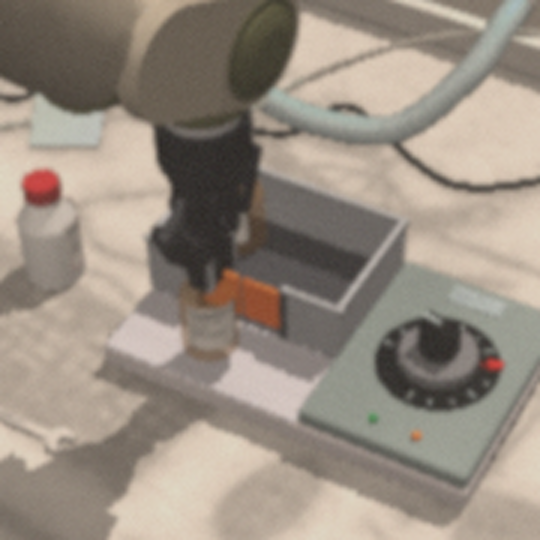

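Call:
move_arm(jaw=[2.5,2.5,2.5,2.5,2.5,2.5,2.5,2.5,2.5,2.5], dp=[[0.1,0,0.8],[0,0,0.7],[0,0,0.2],[0,1,0],[0,1,0],[0,1,0],[0,1,0],[0,1,0],[0,1,0],[0,0,0]], turn=[[0,0,0],[0,0,0],[0,0,0],[0,0,0],[0,0,0],[0,0,0],[0,0,0],[0,0,0],[0,0,0],[0,0,0]])

```text
time_s: 20.32
position: [0.5462, 0.0771, 0.1144]
tool_rot: [[-0.033, 0.999, -0.001], [0.999, 0.033, -0.0], [-0.0, -0.001, -1.0]]
ft_force: [-0.3, -1.0, -1.3]
grip_width: 0.0262
gripper_force: 68.3
```

```bash
python3 -c "
from h import *
go(64,70,114)"
```

```text
at [-15.8  80.1] 114.4 jaw yaw err 0.16 J6 -6.2 dp cm [-1.04  7.98  0.03]
```

Call:
move_arm(jaw=[2.5,2.5,2.5,2.5,2.5,2.5,2.5,2.5,2.5,2.5,2.5], dp=[[-0.3,1,0],[-0.2,1,0],[0,1,0],[0,1,0],[0,1,0],[0,1,0],[0,1,0],[-0.4,0.9,0],[-0.5,0,0],[-0.4,0,0],[0,0,0.1]], turn=[[0,0,0],[0,0,0],[0,0,0],[0,0,0],[0,0,0],[0,0,0],[0,0,0],[0,0,0],[0,0,0],[0,0,0],[0,0,0]])

```text
time_s: 21.23
position: [0.6248, 0.0605, 0.1142]
tool_rot: [[-0.032, 0.999, -0.0], [0.999, 0.032, -0.0], [-0.0, -0.0, -1.0]]
ft_force: [0.3, -0.2, -2.0]
grip_width: 0.0263
gripper_force: 68.4
```

```bash
python3 -c "
from h import *
go(64,66,112.5)
p,d=cams.get_image('scene')
cv2.imwrite('pics/s8.png',cv2.resize(p[130:310,220:400,::-1],None,fx=3,fy=3,interpolation=2))"
```

```text
at [62.2 61.1] 114.2 jaw yaw err 0.06 J6 -7.1 dp cm [0.49 0.18 0.17]
```

View pics/s8.png

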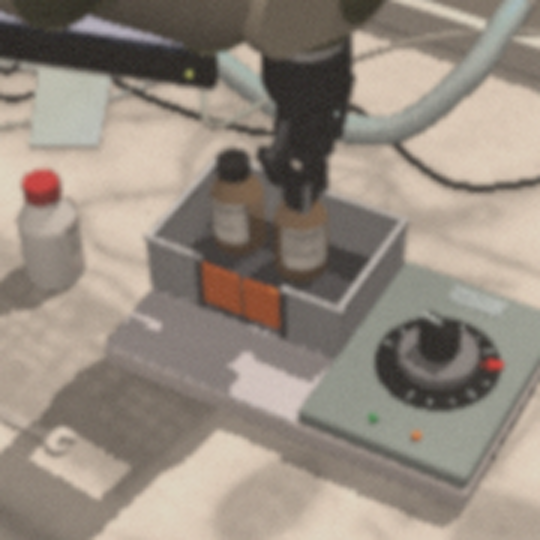

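Both bottles stand in the bay and the gate is shut. Releasing and moving over the knob.

Call:
move_arm(jaw=[2.5,2.5,4.5,4.5,4.5,4.5,4.5,4.5,4,4,4], dp=[[0,0,0.1],[0,0,0.05],[0,0,0],[0,0,0],[0,0,0],[0,0,0],[0,0,-1],[0,0,-2],[0,0,-2.5],[0,0,-2.5],[0,0,-1]], turn=[[0,0,0],[0,0,0],[0,0,0],[0,0,0],[0,0,0],[0,0,0],[0,0,0],[0,0,0],[0,0,0],[0,0,0],[0,0,0]])

```text
time_s: 22.2
position: [0.6264, 0.0609, 0.2071]
tool_rot: [[-0.032, 0.999, 0.006], [0.999, 0.032, -0.001], [-0.001, 0.006, -1.0]]
ft_force: [-0.3, 0.5, 0.2]
grip_width: 0.0399
gripper_force: 0.0
```

Call:
move_arm(jaw=[4,4,4,4,4,4,4,4], dp=[[-2,-0.8,0],[-2.8,-1.1,0],[-2.8,-1.1,0],[-2.8,-1.1,0],[-2.8,-1.1,0],[-2,-0.8,0],[-0.9,-0.3,0],[0,0,0]], turn=[[0,0,0],[0,0,0],[0,0,0],[0,0,0],[0,0,0],[0,0,0],[0,0,0],[0,0,0]])

```text
time_s: 22.87
position: [0.5672, -0.1035, 0.2027]
tool_rot: [[-0.03, 1.0, -0.0], [1.0, 0.03, -0.0], [-0.0, -0.0, -1.0]]
ft_force: [1.1, -0.5, -0.3]
grip_width: 0.0398
gripper_force: 0.0
```

```bash
python3 -c "
from h import *
go(0,-100,100)
p,d=cams.get_image('top');W=cloud('top',d);f=wf(W);z=W[...,2]
m=(z>.09)&(z<.15)&(abs(f[...,0]-60)<45)&(abs(f[...,1]-80)<90);n,l,st,c=cv2.connectedComponentsWithStats(m.astype(np.uint8))
for i in range(1,n):
  if st[i,4]>30: print(st[i,4],f[l==i].mean(0),np.percentile(W[l==i][:,2],[5,50,95]))
"
```

```text
at [  -0.3 -101. ] 202.7 jaw yaw err -0.06 J6 -23.8 dp cm [ 0.1   0.04 10.27]
157 [101.6011509   78.25204258] [0.0904367  0.09373162 0.09878254]
291 [ 60.82157931 133.8156494 ] [0.0918555  0.10740212 0.13341261]
289 [55.41142453 67.30656228] [0.09224835 0.10793789 0.13336868]
```

Call:
move_arm(jaw=[4,4,4,4,4,4,4,4,4], dp=[[0,0,0],[0.1,0,2],[0,0,2.5],[0,0,2.5],[0,0,2],[0,0,1.5],[0,0,1],[0,0,0],[0,0,0]], turn=[[0,0,0.115],[0,0,0.115],[0,0,0],[0,0,0],[0,0,0],[0,0,0],[0,0,0],[0,0,0],[0,0,0]])

```text
time_s: 23.67
position: [0.5681, -0.1002, 0.088]
tool_rot: [[0.196, 0.981, 0.0], [0.981, -0.196, 0.0], [0.0, 0.0, -1.0]]
ft_force: [0.7, 0.2, 0.1]
grip_width: 0.04
gripper_force: 0.0
```

```bash
python3 -c "
from h import *
go(0,-100,71)
p,d=cams.get_image('scene')
cv2.imwrite('pics/s9.png',cv2.resize(p[180:310,290:420,::-1],None,fx=4,fy=4,interpolation=2))"
```

```text
at [  0.6 -97.8] 88.0 jaw yaw err -13.04 J6 -10.5 dp cm [-0.23 -0.01  1.7 ]
```

View pics/s9.png

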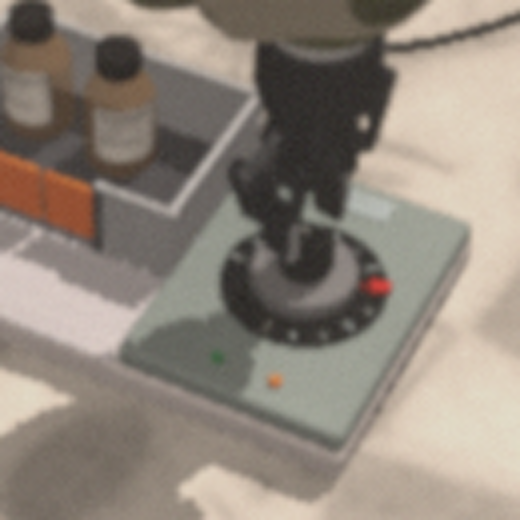

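Call:
move_arm(jaw=[4,4,4,1.2,1.2,1.2,1.2,1.2,1.2,1.2], dp=[[-0.2,0,0.6],[0,0,0.6],[0,0,0.4],[0,0,0],[0,0,0],[0,0,0],[0,0,0],[0,0,0],[0,0,0],[0,0,0]], turn=[[0,0,0],[0,0,0],[0,0,0],[0,0,0],[0,0,0],[0,0,0],[0,0,0],[0,0,0],[0,0,0],[0,0,0]], force=30)

```text
time_s: 24.55
position: [0.5659, -0.1025, 0.0718]
tool_rot: [[0.197, 0.98, -0.003], [0.981, -0.197, 0.001], [0.0, -0.003, -1.0]]
ft_force: [-6.2, 0.8, 1.4]
grip_width: 0.0154
gripper_force: 31.5
```

```bash
python3 -c "
from h import *
go(0,-100,72)"
```

```text
at [  -1.6 -100. ] 71.8 jaw yaw err -13.08 J6 -10.7 dp cm [ 0.04  0.16 -0.02]
```

Call:
move_arm(jaw=[1.2,1.2,1.2,1.2,1.2,1.2,1.2,1.2,1.2], dp=[[0,-0.15,0],[0,0,0],[0,0,0],[0,0,0],[0,0,0],[0,0,0],[0,0,0],[0,0,0],[0,0,0]], turn=[[0,0,0],[0,0,0.05],[0,0,0.1],[0,0,0.1],[0,0,0.1],[0,0,0.1],[0,0,0.1],[0,0,0.05],[0,0,0]])

```text
time_s: 25.3
position: [0.5654, -0.1024, 0.0718]
tool_rot: [[0.717, 0.697, -0.001], [0.697, -0.717, 0.001], [-0.0, -0.001, -1.0]]
ft_force: [-2.6, 2.5, 0.3]
grip_width: 0.0155
gripper_force: 31.3
```

Call:
move_arm(jaw=[1.2,1.2,1.2,1.2,1.2,1.2,1.2,1.2,1.2,1.2,1.2,1.2], dp=[[0,0,0],[0,0,0],[0,0,0],[0,0,0],[0,0,0],[0,0,0],[0,0,0],[0,0,0],[0,0,0],[0,0,0],[0,0,0],[0,0,0]], turn=[[0,0,0.05],[0,0,0.1],[0,0,0.1],[0,0,0.1],[0,0,0.1],[0,0,0.1],[0,0,0.1],[0,0,0.1],[0,0,0.1],[0,0,0.1],[0,0,0.05],[0,0,0]])

```text
time_s: 26.3
position: [0.5651, -0.1016, 0.0718]
tool_rot: [[0.974, -0.226, -0.002], [-0.226, -0.974, 0.002], [-0.002, -0.001, -1.0]]
ft_force: [-3.7, 5.4, 1.9]
grip_width: 0.0153
gripper_force: 31.5
```

Call:
move_arm(jaw=[1.2,1.2,1.2,1.2,1.2,1.2,1.2,1.2,1.2,1.2,1.2,1.2], dp=[[0,0,0],[0,0,0],[0,0,0],[0,0,0],[0,0,0],[0,0,0],[0,0,0],[0,0,0],[0,0,0],[0,0,0],[0,0,0],[0,0,0]], turn=[[0,0,0.05],[0,0,0.1],[0,0,0.1],[0,0,0.1],[0,0,0.1],[0,0,0.1],[0,0,0.1],[0,0,0.1],[0,0,0.1],[0,0,0.1],[0,0,0.05],[0,0,0]])

```text
time_s: 27.3
position: [0.5656, -0.101, 0.0718]
tool_rot: [[0.336, -0.942, -0.001], [-0.942, -0.336, 0.003], [-0.003, -0.0, -1.0]]
ft_force: [-1.5, 9.5, -0.3]
grip_width: 0.0154
gripper_force: 31.4
```

```bash
python3 -c "
from h import *
go(0,-100,72)"
```

```text
at [ -1.9 -98.5] 71.8 jaw yaw err -162.1 J6 138.3 dp cm [ 0.2  -0.14 -0.02]
```

Call:
move_arm(jaw=[4,4,4,4,4,4,4,4,4,4,4,4], dp=[[0,0,0],[0,0,0],[0,0,0],[0,0,0],[0,0,-1],[0,0,-2],[0,0,-3],[0,0,-3],[0,0,-3],[3,3,-2],[3,3,0],[2,3,0]], turn=[[0,0,0],[0,0,0],[0,0,0],[0,0,0],[0,0,0],[0,0,0],[0,0,0],[0,0,0],[0,0,0],[0,0,0],[0,0,0],[0,0,0]])

```text
time_s: 28.3
position: [0.5104, -0.2054, 0.2117]
tool_rot: [[0.338, -0.941, 0.003], [-0.941, -0.338, -0.003], [0.004, -0.002, -1.0]]
ft_force: [0.2, -0.8, 0.1]
grip_width: 0.0399
gripper_force: 0.0
```

```bash
python3 - <<'E'
from h import *
s=observe();print(s['position'])
ims=[]
for n in("top","scene"):
    p,d=cams.get_image(n);W=cloud(n,d);f=wf(W);hv=cv2.cvtColor(p,cv2.COLOR_RGB2HSV)
    near=np.hypot(f[...,0],f[...,1]+100)<65
    k=near&(W[...,2]>.086)&(W[...,2]<.11)&(np.hypot(f[...,0],f[...,1]+100)<26)
    print(n,"knob",k.sum(),rect(f[k]/1000),f[k].mean(0))
    x0,y0=(310,175) if n=="top" else (320,200)
    ims.append(cv2.resize(p[y0:y0+75,x0:x0+80,::-1],(400,375),interpolation=2))
cv2.imwrite("pics/k.png",np.hstack(ims))
E
```

```text
[ 0.51036304 -0.20535058  0.21170199]
top knob 102 (array([  -0.4, -100.8]), array([17.9, 36.2]), 19.3) [  -1.4989071  -100.32759946]
scene knob 96 (array([  -0.9, -102.4]), array([20.6, 35.2]), 25.0) [  -2.7164709  -102.11892378]
```

View pics/k.png

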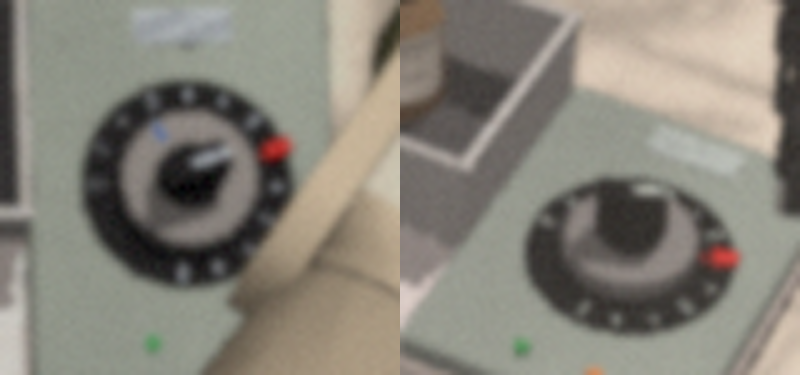

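Left crop: the white line (210,157) points nearly at the rider (276,150), blue mark (160,131) unmoved. Refining the rider angle from the saved first pictures.

```bash
python3 - <<'E'
from h import *
from scipy.optimize import least_squares
obs={}
for n in("top","scene"):
    p=cv2.imread(f"pics/{n}0.png");h=cv2.cvtColor(p,cv2.COLOR_BGR2HSV).astype(int)
    c=proj(n,np.r_[O+Rw@[0,-.1],.05]);v,u=np.mgrid[0:480,0:640];near=np.hypot(u-c[0],v-c[1])<32
    S=h[...,1];w=near&((h[...,0]<8)|(h[...,0]>172))&(S>110)
    ww=(S-80)*w;r=np.array([(ww*u).sum(),(ww*v).sum()])/ww.sum()
    dark=(near&(h[...,2]<75)).astype(np.uint8);nn,l,st,_=cv2.connectedComponentsWithStats(dark);i=1+st[1:,4].argmax()
    pts=np.argwhere(l==i)[:,::-1].astype(np.int32)
    # fit in world plane z: circle of hull points
    hull=cv2.convexHull(pts)[:,0]
    for z in(.046,.05):
        q=np.array([wf(ray(n,a,b,z)) for a,b in hull])
        s=least_squares(lambda t:np.hypot(q[:,0]-t[0],q[:,1]-t[1])-t[2],[0,-100,50],loss='soft_l1');print(n,z,"dial centre,R",np.round(s.x,2),"cost",round(s.cost,1))
        for zr in (.048,.051,.054):
            e=wf(ray(n,*r,zr))-s.x[:2];print("   rider z",zr,"r",round(np.hypot(*e),1),"ang",round(np.degrees(np.arctan2(e[0],e[1])),1))
    obs[n]=r
P=least_squares(lambda t:np.r_[proj("top",t)-obs["top"],proj("scene",t)-obs["scene"]],[.58,-.15,.05]).x
print("rider tri",wf(P),P[2])
E
```

```text
top 0.046 dial centre,R [  -0.27 -101.05   51.91] cost 1.0
   rider z 0.048 r 42.9 ang 159.9
   rider z 0.051 r 42.4 ang 160.6
   rider z 0.054 r 41.8 ang 161.2
top 0.05 dial centre,R [  -1.11 -100.68   51.78] cost 1.0
   rider z 0.048 r 43.6 ang 159.0
   rider z 0.051 r 43.0 ang 159.7
   rider z 0.054 r 42.4 ang 160.3
scene 0.046 dial centre,R [  -2.12 -100.11   50.73] cost 3.3
   rider z 0.048 r 47.6 ang 155.6
   rider z 0.051 r 47.4 ang 158.9
   rider z 0.054 r 47.4 ang 162.3
scene 0.05 dial centre,R [  -5.5  -101.51   50.54] cost 3.2
   rider z 0.048 r 47.8 ang 151.2
   rider z 0.051 r 47.5 ang 154.5
   rider z 0.054 r 47.3 ang 157.8
rider tri [  15.19299465 -142.58438565] 0.04927984324858315
```

```bash
python3 - <<'E'
from h import *
for n,C in(("top",[-.27,-101.05]),("scene",[-2.12,-100.11])):
    c=proj(n,np.r_[O+Rw@[0,-.1],.05]);v,u=np.mgrid[0:480,0:640];near=np.hypot(u-c[0],v-c[1])<32
    p0=cv2.imread(f"pics/{n}0.png");p1=cams.get_image(n)[0][:,:,::-1].copy()
    for k,p in(("start",p0),("now",p1)):
        b,g,r=[p[...,i].astype(float) for i in range(3)];x=r-np.maximum(g,b);w=np.where(near&(x>60),x,0)
        m=np.array([(w*u).sum(),(w*v).sum()])/w.sum()
        for z in(.05,.052):
            e=wf(ray(n,*m,z))-C;print(n,k,(w>0).sum(),z,"r",round(np.hypot(*e),1),"ang",round(np.degrees(np.arctan2(e[0],e[1])),1))
    # white line on top of the knob
    kc=proj(n,np.r_[O+Rw@[-.001,-.1005],.0945]);mn=p1.min(2).astype(float)
    w=np.where((np.hypot(u-kc[0],v-kc[1])<8.5)&(mn>105),mn-100,0)
    m=np.array([(w*u).sum(),(w*v).sum()])/w.sum();e=wf(ray(n,*m,.0945));print(n,"white",(w>0).sum(),m,e)
E
```

```text
top start 21 0.05 r 48.0 ang 159.9
top start 21 0.052 r 47.6 ang 160.3
top now 21 0.05 r 48.0 ang 159.8
top now 21 0.052 r 47.6 ang 160.2
top white 66 [349.29986877 203.24671916] [   9.76530159 -102.93322087]
scene start 17 0.05 r 46.5 ang 161.5
scene start 17 0.052 r 46.6 ang 163.8
scene now 20 0.05 r 46.8 ang 161.2
scene now 20 0.052 r 46.9 ang 163.5
scene white 104 [367.41830624 233.16281722] [ 13.5861791  -96.64958149]
```

Pointer ≈161.4° against rider ≈161°, within measurement error. Taking a last overall look.

```bash
python3 -c "
from h import *
p,d=cams.get_image('scene');cv2.imwrite('pics/fin.png',cv2.resize(p[150:400,170:520,::-1],(770,550),interpolation=2))"
```

```text
(no output)
```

View pics/fin.png

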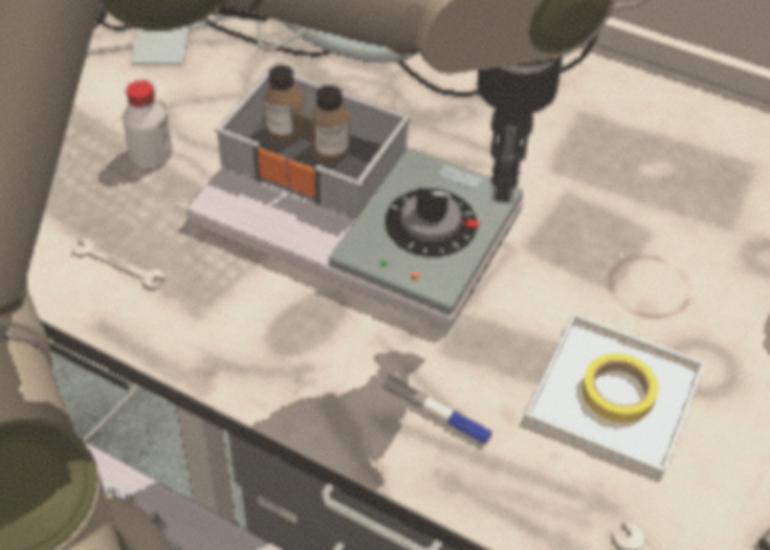

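Both bottles are upright in the bay, the gate is shut, the tape lies flat in the tray (620,387), and marker and spanner are untouched. The gripper is free in the air.

```bash
python3 -c "
from rig import ticket
print(ticket.close_job())"
```

```text
the job is handed in; nothing more can be done
None
```

Job handed in: the tape lies flat in the tray, both bottles stand in the bay with the gate shut, and the timer pointer is on the red rider to within about 2° as measured, with the heat ring, marker and spanner unmoved in the final pictures.

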